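# Hand-wind the plate drawer out of a dead plate reader

## Robot

A 6-joint arm with a two-finger parallel gripper is mounted at the origin on the work surface. World frame = base frame: x ahead of the robot, y to its left, z up, the work surface at z = 0. Lengths are in m, angles in degrees, forces in N, time in s.
With the tool pointing down it reaches from about 0.375 to 0.75 m from the base axis. Payload 9 kg.
Tool frame: the origin (TCP) lies where the fingers leave the gripper's body, on its centre line; the fingertips stand 73 mm ahead of it and the grasp point (between the pads) lies 54 mm ahead of it (robot.tip_reach is the distance from the TCP to the fingertips, in m); z points along the fingers, y is the direction in which the jaws open and shut (so a half turn about z gives the same grasp; the last joint's range is limited). The gripper opens to 85 mm and grips with 20 to 120 N. Pads are 22 mm wide; open, the fingers measure 114 mm over their backs; the gripper's body (76 mm by 85 mm) begins 54 mm behind the grasp point. The pads swing forward as they close: fully open they stand 13 mm farther back than shut.
Start: joints at [51.641, 5.964, 5.575, 89.605, 0, 77.527], TCP at [0.262, 0.54, 0.304] pointing down, gripper open.
Joint ranges: [-171.21, 171.21], [-48.23, 106.86], [-62.78, 66.21], [-105.2, 120.99], [-86.42, 89.51], [-180, 180]. Speed limits (degrees/s): [127.2, 127.2, 147.25, 180, 180, 180].

## Interface

Orientations are given as [roll, pitch, yaw] about the fixed x, y, z axes, in that order (R = Rz(yaw) Ry(pitch) Rx(roll)).
In Python, from plant import robot gives the robot as it stands. Calls block until the motion is done:
- robot.move_pose(position, orientation): joint-space move of the TCP to a pose.
- robot.line_to(position, vel=0.15, rotation=None, guard=None): straight line of the TCP; rotation=None keeps the orientation; vel is the mean speed in m/s. With guard (N) it stops when the force on the tool has changed by that much, and returns True; else False.
- robot.goto_joints(angles): joint-space move.
- robot.set_gripper(opening): finger opening in m; the grip force is fixed at half the most; returns when the fingers have stopped.
- robot.pause(seconds).
- robot.ik(position, orientation): joint angles nearest the present ones, or None.
- robot.observe(): the state.
- robot.grab_frame(name): name is "scene" or "top" or "wrist"; returns the picture (384x512x3 uint8, blue, green, red); there is no depth.
- robot.get_calibration(name): a dict with "vertical_fov" (degrees; the focal length in pixels is half the picture's height over the tangent of half this angle, whatever the lens; pixels are square), "cx", "cy" (the principal point, pixels), "rvec" (rotation vector, rad) and "tvec" (3), from world to camera coordinates, as OpenCV has them. Camera axes: x right, y down, z forward; pixel columns grow to the right and rows downward; lengths in m; the calibration is good to about 2 mm. A picture is of the moment at which its call begins: read the wrist's pose just before it. get_calibration takes no time and is no camera call; for the wrist camera it gives the pose at the moment of the call.
A pose or a line that the arm cannot do raises robot.IKError and nothing moves.
- robot.job_done(): hands the job in, once; it reports no verdict.
The state is a dict: "time": time; "q": joint angles; "qvel": joint speeds; "joint_torque": joint torques, N m; "tool_pos": TCP position; "tcp_rot": TCP orientation; "ft_force": force on the tool from outside, world axes, zero at the start; "torque": the same for the moment, N m; "gripper_width": finger opening in m.
Only numpy, scipy, OpenCV 4.12 (cv2) and the standard library are available. Lean on these libraries where they do the work, as an engineer would, in place of code of your own. Each camera call takes 0.05 s, during which the arm holds its last target.

## Task

The plate reader has lost power with a plate shut inside. Push its bifold dust cover along until the two panels stand folded flat against each other, fit the hand crank right down onto the square drive shaft underneath, and wind it clockwise until the plate drawer is all the way out against its stop. Move the drawer by the crank only, leave the crank fully seated on the shaft, and leave the other things on the bench where they are.

Things in the scene. Friction and masses are not known exactly. Their poses are not given: they have to be found in the camera images.
- reader: Plate reader: grey lab instrument, 340 mm square, flat deck 140 mm above the bench, fixed. Origin on the bench straight below the drive shaft; own -x points out of its front (drawer side), +y to its left. Deck reaches 100 mm in front of the shaft, 190 mm behind, 170 mm to each side; a console slopes down in front. Nothing on the deck but the cover stands over 6 mm high.
- shaft_top (a point): Centre of the top of the steel square drive shaft (12 mm across flats, 25 mm tall, top 2.5 mm tapered to 8.4), 3 mm below deck level, in a 46 mm square well under the cover. Axes are the reader's: how far the square is turned is not told and varies; see or feel it. It turns stiffly (0.12 N m; 2 N at the knob). One turn clockwise from above brings the drawer out 40 mm.
- cover (a joint): Rise (rad) of panel 1 of the bifold cover: 0 spread over the well (panels peaked 0.20 rad), 1.37 with both panels upright, folded flat together. White panels, each 118 (x) x 75 x 4 mm; panel 1 is hinged to the deck, panel 2 to panel 1 and its free edge slides on the deck: pushed towards the hinge (2 to 5 N, 147 mm), both rise like a tent and fold. Stays where left; folded, 78 mm tall.
- cover_ridge (a point): Centre of the push ridge on panel 2 along its free edge: white bar 100 mm long (reader's x), 6 mm thick, 12 mm tall. Spread: 23 mm to the -y side of the shaft, 14 mm above the deck; push it in the reader's +y. The point turns with panel 2: folded, it lies at the foot of the cover, 10 mm from the hinge line towards -y.
- cover_hinge (a point): Middle of panel 1's hinge line on the deck, 120 mm to the reader's +y side of the shaft, 3 mm above deck level; the line is parallel to the reader's x. Folded, the two panels stand straight above it, their ridge reaching 16 mm from it towards the shaft.
- drawer (a joint): How far (m) the plate drawer is out: 0 shut, 0.096 fully out against its stop. It starts 0 to 30 mm out (stopped in mid-cycle), so 1.6 to 2.4 full turns are needed.
- drawer_front (a point): Centre of the white drawer front, 146 mm wide, 46 mm tall, without a handle, on the reader's front, 50 mm above the bench; it comes out along the reader's -x.
- crank_hub (a point): Centre of the steel grip block on top of the crank's hub: 28 mm along the arm (x), 24 mm across (y), 22 mm tall, 55 mm above the hub's lower end (block top at 66). The crank stands on the bench on its hub, socket down; 0.32 kg. Hub 32 mm across. Axes: x along the arm from hub to knob, z up. Arm: flat bar 18 mm wide, from 34 to 44 mm above the hub's lower end.
- crank_socket (a point): Point in the crank's square socket on the hub axis, 22 mm above the hub's lower end, 33 mm below crank_hub. Socket opens downwards, 24 mm deep, 14 mm across flats, 1.2 mm chamfer at the mouth, flats parallel and square to the arm. Seated, the hub's end rests on a flange at the foot of the shaft, 25 mm below deck level, this point is at shaft_top and the arm is 9 mm over the deck.
- crank_knob (a point): Middle of the crank's knob: upright black cylinder, 22 mm in diameter, 43 mm tall, spinning freely on the arm's end, 60 mm from the hub axis; this point is 66 mm above the hub's lower end, the knob's top at 87.5 mm.
- jar_mid (a point): Bystander: small glass screw-cap jar, 52 mm in diameter, 62 mm tall, on the bench; point at mid-height. It and the crank may change places.
- rack_mid (a point): Bystander: white tube rack with capped tubes, 75 x 200 mm, 79 mm tall, loose on the bench to the reader's left; point at its middle, 26 mm up.
- mouse_mid (a point): Bystander: black computer mouse, 104 x 60 mm, 33 mm tall, on the bench at the front left; point at mid-height.
There are look-alikes about, which are no part of the job. Leave any red or yellow look-alike of the part that bears crank_hub alone.

How it is judged (in metres and radians):
On the way, in this order (a step that is already met when the one before it is completed fails the run):
1. the bifold cover stands folded flat (value of joint cover above 1.27 rad), for 0.2 s.
2. the crank is fully down on the square shaft (distance between crank_socket and shaft_top below 0.006 m and angle between crank_socket's own z axis and vertical below 0.15 rad), for 0.2 s.
3. the crank, on the shaft, has wound the drawer more than half-way out (value of joint drawer above 0.055 m and distance between crank_socket and shaft_top below 0.008 m), for 0.1 s.
At the end, for the whole second after the job is handed in: The drawer is out to its stop (at least 91 of 96 mm) and at rest, the cover still stands folded (within about 0.1 rad of upright), and the crank is upright and fully down on the shaft (its socket point within 4 mm of the shaft's top, tilted less than 0.12 rad) (value of joint drawer above 0.091 m and value of joint cover above 1.27 rad and distance between crank_socket and shaft_top below 0.004 m and angle between crank_socket's own z axis and vertical below 0.12 rad and velocity of joint drawer between -0.005 and 0.005 m/s); the robot touches nothing.
It fails at once if the robot pulls or pushes the drawer itself (contact force between any of the fingers, the arm and drawer above 2 N).
It fails at once if the jar is knocked or moved (distance of jar_mid from where it was at the start of the episode above 0.02 m or angle between jar_mid's own z axis and vertical above 0.3 rad).
It fails at once if the tube rack is knocked or moved (distance of rack_mid from where it was at the start of the episode above 0.02 m or angle between rack_mid's own z axis and vertical above 0.2 rad).
It fails at once if the mouse is moved (distance of mouse_mid from where it was at the start of the episode above 0.02 m).
It also fails if it takes over 72 s, if anything falls off the work surface, if the arm or the gripper's body presses on something with over 40 N, if the wrist force passes 120 N, or if a joint passes its speed limit or range.

## Working session

There is one attempt and no reset: what is moved stays moved. The work goes in short steps, each a Python script; the robot and the scene stay as the last script left them, time stands still between calls to the robot, and variables do not carry over. Pictures are saved under pics/ and viewed, and the job is handed in when it is done.

```bash
ls; mkdir -p pics; python3 - <<'E'
from plant import robot
import cv2
s=robot.observe();print(s)
for n in("scene","top","wrist"):
    print(n,robot.get_calibration(n)); cv2.imwrite(f"pics/a_{n}.png",robot.grab_frame(n))
E
```

```text
pics
{'time': 0.0, 'q': array([ 5.16406252e+01,  5.99829614e+00,  5.52797991e+00,  8.96058892e+01,
       -1.14737520e-04,  7.75276348e+01]), 'qvel': array([-0.01567998,  0.01986618,  0.08061779,  0.06198871,  0.00149801,
        0.07516941]), 'joint_torque': array([ 9.70292822e-04, -5.56918144e+01,  5.03661454e+01,  1.66770763e-02,
       -1.59064907e-04, -4.00477006e-05]), 'tool_pos': array([0.26178877, 0.53960889, 0.30313441]), 'tcp_rot': array([-1.79925568e+02, -1.63459527e-02,  1.54112980e+02]), 'ft_force': array([ 0.68134985, -0.02901568,  0.26266786]), 'torque': array([-0.00153868,  0.00906494,  0.00212079]), 'gripper_width': 0.08537403849994502}
scene {'vertical_fov': 48.09969825946479, 'cx': 254.04953987759268, 'cy': 187.8812107425296, 'rvec': array([ 2.20917733,  0.93581895, -0.38472531]), 'tvec': array([-0.37178398, -0.15843991,  1.53030799])}
top {'vertical_fov': 53.656477809718645, 'cx': 264.46913445430874, 'cy': 190.68904044319515, 'rvec': array([ 2.19926858, -2.18903954,  0.11085845]), 'tvec': array([-1.00045867e-03,  5.19539582e-01,  1.20018298e+00])}
wrist {'vertical_fov': 58.3763133322373, 'cx': 256.96999330650743, 'cy': 191.63501771718128, 'rvec': array([-2.41759522, -1.51320615, -0.25117578]), 'tvec': array([-0.60049445, -0.04057737,  0.38008375])}
```

View pics/a_scene.png

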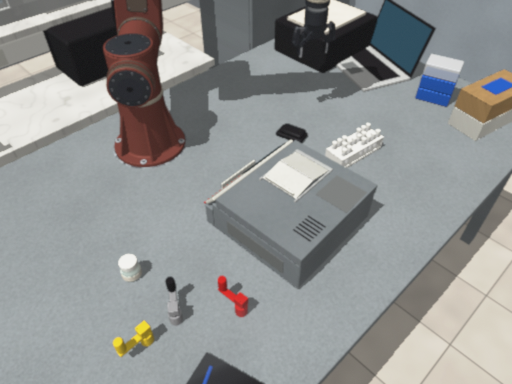

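View pics/a_top.png

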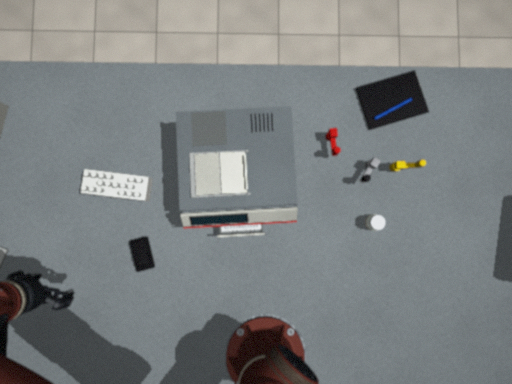

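View pics/a_wrist.png

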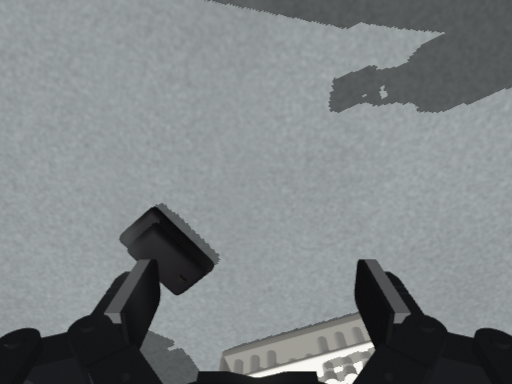

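The top view shows the reader at about (237,165) with its front towards the robot, the cover panels at (219,173) and the grey/steel crank at (370,168). The red crank is at (334,141), the yellow one at (408,165) and the jar at (376,222). The rack and mouse are on the left. I'll enlarge it to measure.

```bash
cat > h.py <<'E'
import numpy as np,cv2
from plant import robot
def cam(n,c=None):
    c=c or robot.get_calibration(n)
    f=192/np.tan(np.radians(c["vertical_fov"]/2))
    K=np.array([[f,0,c["cx"]],[0,f,c["cy"]],[0,0,1]])
    R=cv2.Rodrigues(np.array(c["rvec"]))[0]; t=np.array(c["tvec"])
    return K,R,t
def ray(C,u,v):
    K,R,t=C; d=R.T@np.linalg.solve(K,[u,v,1]); return -R.T@t,d
def onz(C,u,v,z):
    o,d=ray(C,u,v); return o+d*(z-o[2])/d[2]
def proj(C,p):
    K,R,t=C; q=K@(R@np.array(p,float)+t); return q[:2]/q[2]
E
python3 - <<'E'
import cv2
im=cv2.imread('pics/a_top.png')
cv2.imwrite('pics/b1.png',cv2.resize(im[95:245,165:310],None,fx=5,fy=4*1.0,interpolation=cv2.INTER_CUBIC)[:600] if 0 else cv2.resize(im[95:245,165:310],None,fx=4,fy=4,interpolation=cv2.INTER_CUBIC))
cv2.imwrite('pics/b2.png',cv2.resize(im[120:240,310:440],None,fx=5,fy=5,interpolation=cv2.INTER_CUBIC))
E
```

```text
(no output)
```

View pics/b1.png

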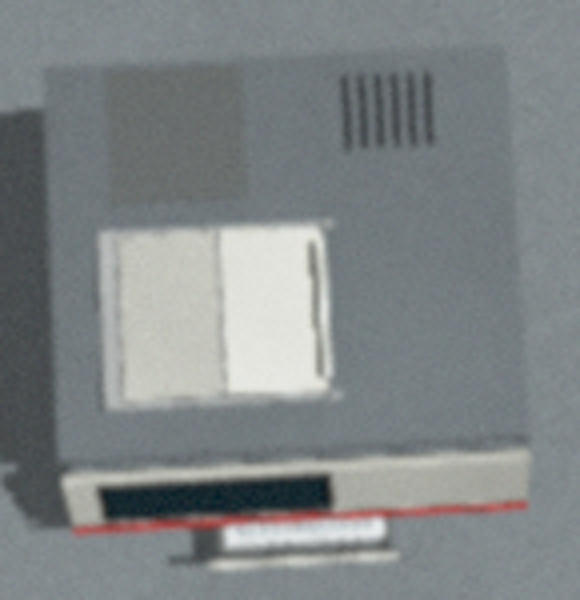

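View pics/b2.png

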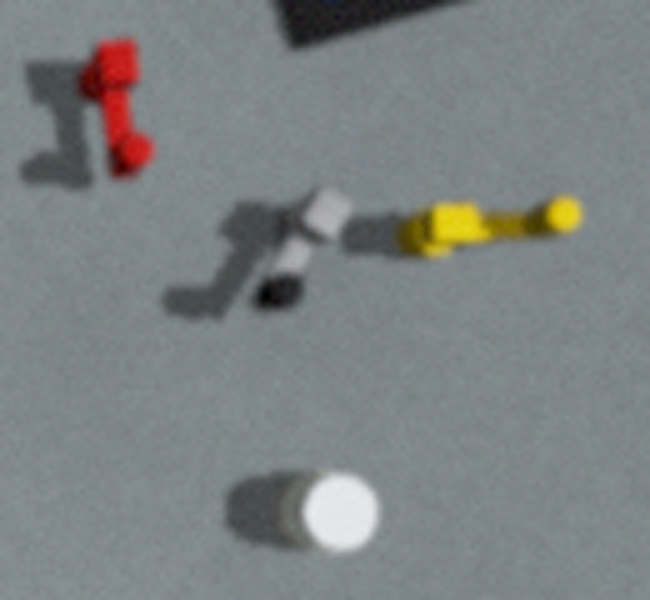

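```bash
python3 - <<'E'
from h import *
C=cam("top")
f=lambda a,b,s,ox,oy:(a/s+ox+.5/s-.5,b/s+oy+.5/s-.5)
P=[onz(C,*f(a,b,4,165,95),.14) for a,b in[(43,68),(505,48),(528,450),(60,462)]]
for p in P: print('deck',p.round(4))
for a,b in[(0,1),(3,2),(0,3),(1,2)]:
    d=P[b]-P[a]; print(np.linalg.norm(d), np.degrees(np.arctan2(d[1],d[0])))
yaw=np.radians(np.mean([np.degrees(np.arctan2(*(P[a]-P[b])[[1,0]])) for a,b in[(0,3),(1,2)]]))
print('yaw',np.degrees(yaw))
ex=np.array([np.cos(yaw),np.sin(yaw)]);ey=np.array([-ex[1],ex[0]])
c=np.mean(P,0)[:2]; sh=c-ex*.045; print('shaft by deck',sh)
for a,b in[(100,232),(108,408)]: print('hinge strip',[( (onz(C,*f(a,b,4,165,95),.143)[:2]-sh)@e).round(4) for e in(ex,ey)])
for a,b in[(325,230),(333,390)]: print('ridge',[( (onz(C,*f(a,b,4,165,95),.16)[:2]-sh)@e).round(4) for e in(ex,ey)])
h=onz(C,*f(326,214,5,310,120),.066);k=onz(C,*f(280,291,5,310,120),.0875)
print('hub',h,'knob',k,np.linalg.norm((h-k)[:2]),np.degrees(np.arctan2(*(k-h)[[1,0]])))
print('jar',onz(C,*f(340,512,5,310,120),.062),'yel',onz(C,*f(455,224,5,310,120),.066),'red',onz(C,*f(118,62,5,310,120),.066))
E
```

```text
deck [0.7409 0.266  0.14  ]
deck [ 0.7596 -0.0727  0.14  ]
deck [ 0.4632 -0.0889  0.14  ]
deck [0.453  0.2477 0.14  ]
0.3391557492480359 -86.83510456763088
0.3366618984414625 -88.275709782846
0.2884093502726319 -176.35775101326547
0.29686330711586717 -176.87321093399422
yaw 3.3845190263701577
shaft by deck [0.55924846 0.08536723]
hinge strip [np.float64(0.0681), np.float64(0.1325)]
hinge strip [np.float64(-0.0597), np.float64(0.132)]
ridge [np.float64(0.0583), np.float64(-0.0304)]
ridge [np.float64(-0.0567), np.float64(-0.0301)]
hub [ 0.60680924 -0.34280328  0.066     ] knob [ 0.55569138 -0.30664888  0.0875    ] 0.0626113087065361 144.7291696354616
jar [ 0.420754   -0.34936806  0.062     ] yel [ 0.60109078 -0.42421804  0.066     ] red [ 0.70221791 -0.21285126  0.066     ]
```

```bash
python3 - <<'E'
from h import *
from scipy.spatial.transform import Rotation as Ro
K,R,t=cam("wrist"); s=robot.observe()
T=Ro.from_euler('xyz',s['tcp_rot'],degrees=True).as_matrix()
print(robot.tip_reach,'cam in tool',T.T@(-R.T@t-s['tool_pos']),'axis',T.T@R[2],'right',T.T@R[0])
robot.move_pose([0.45,0.07,0.36],[180,0,-177])
s=robot.observe();print(s['time'],s['tool_pos'],s['tcp_rot'])
import pickle;pickle.dump(robot.get_calibration("wrist"),open('c1.pkl','wb'))
cv2.imwrite("pics/c1.png",robot.grab_frame("wrist"))
E
```

```text
0.0726 cam in tool [ 0.08404012  0.00065208 -0.06963247] axis [-0.32326783  0.00100192  0.94630698] right [-4.88429183e-04  9.99999130e-01 -1.22562505e-03]
2.0 [0.45001511 0.070496   0.35998176] [ 1.79991667e+02  1.84945395e-03 -1.76973699e+02]
```

View pics/c1.png

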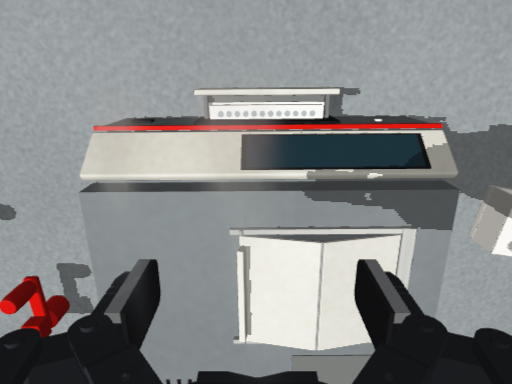

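```bash
python3 - <<'E'
import cv2
im=cv2.imread('pics/c1.png')
cv2.imwrite('pics/c1z.png',cv2.resize(im[215:365,220:420],None,fx=4,fy=4,interpolation=cv2.INTER_CUBIC))
E
```

```text
(no output)
```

View pics/c1z.png

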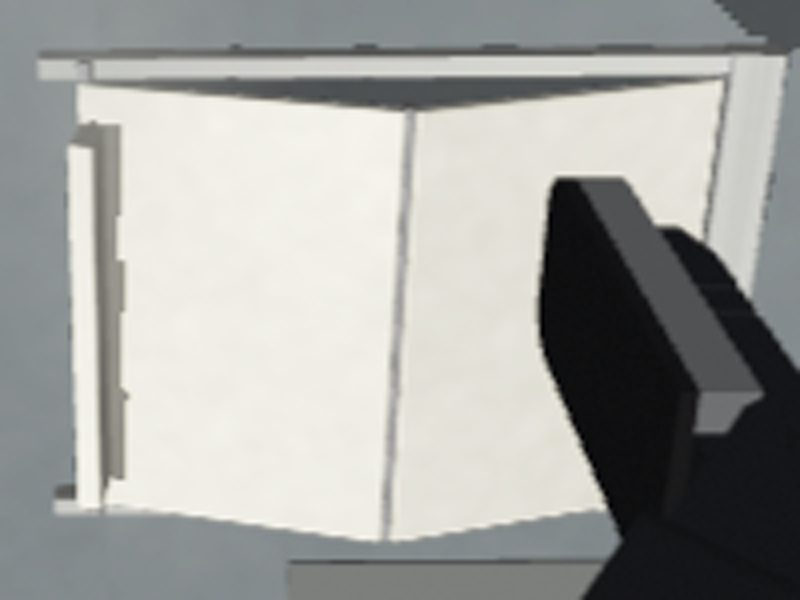

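```bash
python3 - <<'E'
from h import *
import pickle
C=cam("wrist",pickle.load(open('c1.pkl','rb')))
z=lambda a,b:(a/4+220-.375,b/4+215-.375)
A=onz(C,*z(80,147),.160);B=onz(C,*z(90,505),.160)
d=B-A;print('ridge',A,B,np.linalg.norm(d),np.degrees(np.arctan2(d[1],d[0])))
yaw=np.arctan2(d[1],d[0]);ex=np.array([np.cos(yaw),np.sin(yaw)]);ey=np.array([-ex[1],ex[0]])
print('shaft',(A+B)[:2]/2+.023*ey)
H=[onz(C,*z(784,55),.146),onz(C,*z(760,290),.146)];print(H)
for u,v in[(81,193),(457,187)]:print('front deck corner',onz(C,u,v,.14))
A=onz(C,*z(40,55),.146);B=onz(C,*z(784,52),.146);print('rail',A,B,np.degrees(np.arctan2(*(B-A)[[0,1]])))
E
```

```text
ridge [0.51492265 0.05977553 0.16      ] [0.61268648 0.06572972 0.16      ] 0.09794497801416455 3.4852266275616395
shaft [0.56240637 0.08571008]
[array([0.49103824, 0.21779189, 0.146     ]), array([0.55294679, 0.22455057, 0.146     ])]
front deck corner [ 0.47478195 -0.08397581  0.14      ]
front deck corner [0.4518675  0.24955569 0.14      ]
rail [0.49971775 0.04952846 0.146     ] [0.4903001  0.21764161 0.146     ] -3.206341571803237
```

```bash
cat >> h.py <<'E'
SH=np.array([.562,.086]); YAW=3.3
def W(x,y,z,sh=None,yaw=None):
    sh=SH if sh is None else sh; a=np.radians(YAW if yaw is None else yaw)
    return np.array([sh[0]+x*np.cos(a)-y*np.sin(a),sh[1]+x*np.sin(a)+y*np.cos(a),z])
def st(m=''):
    s=robot.observe();print(m,round(s['time'],2),s['tool_pos'].round(4),s['tcp_rot'].round(2),'F',s['ft_force'].round(1),'M',s['torque'].round(2),'w',round(s['gripper_width'],4),'q',s['q'].round(0));return s
E
python3 - <<'E'
from h import *
robot.move_pose(W(0,-.094,.24),[180,0,YAW-180]);st()
print(robot.line_to(W(0,-.094,.185),vel=.04,guard=4));st()
cv2.imwrite("pics/d1.png",robot.grab_frame("wrist"));
E
```

```text
2.82 [ 0.5672 -0.0072  0.241 ] [ 1.7999e+02  1.0000e-02 -1.7667e+02] F [-0.9  0.   0.7] M [-0.08  0.04 -0.  ] w 0.0854 q [-14.   0.  -7.  83.   0. -17.]
True
 3.77 [ 0.5672 -0.0078  0.1994] [ 1.7999e+02 -3.0000e-02 -1.7670e+02] F [-1.8  1.   6.9] M [ 0.09  0.45 -0.04] w 0.0854 q [-14.   1. -11.  79.  -0. -17.]
```

View pics/d1.png

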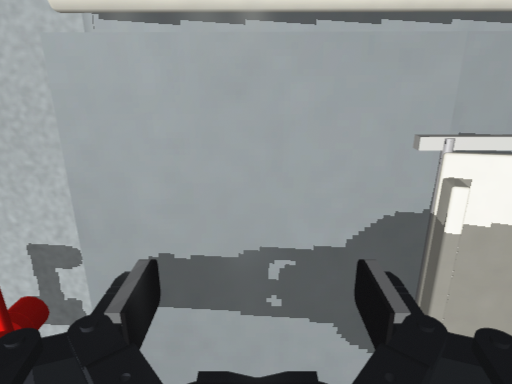

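```bash
python3 - <<'E'
from h import *
robot.line_to(W(0,-.094,.2035),vel=.04);st()
print(robot.line_to(W(0,.030,.2035),vel=.08,guard=15));st()
cv2.imwrite("pics/e1.png",robot.grab_frame("scene"));
print(robot.line_to(W(0,.050,.2035),vel=.03,guard=15));st()
cv2.imwrite("pics/e2.png",robot.grab_frame("wrist"));
cv2.imwrite("pics/e3.png",robot.grab_frame("scene")[100:300,180:420].repeat(3,0).repeat(3,1));
E
```

```text
4.09 [ 0.5675 -0.0079  0.2035] [ 1.7998e+02 -8.0000e-02 -1.7670e+02] F [ 0.3 -0.2  1. ] M [-0.02  0.01 -0.04] w 0.0854 q [-14.   1. -10.  79.   0. -17.]
False
 5.79 [0.5603 0.1156 0.2035] [ 1.7997e+02 -9.0000e-02 -1.7673e+02] F [ 1.  -1.1  0.2] M [ 0.02 -0.02 -0.01] w 0.0853 q [ -1.   1. -10.  79.   0.  -5.]
True
 6.35 [0.5596 0.1289 0.2035] [-1.7976e+02 -1.1000e-01 -1.7677e+02] F [-0.7 -6.7  3.8] M [-0.83  0.05 -0.01] w 0.0854 q [ 0.  2. -9. 79. -0. -3.]
```

View pics/e2.png

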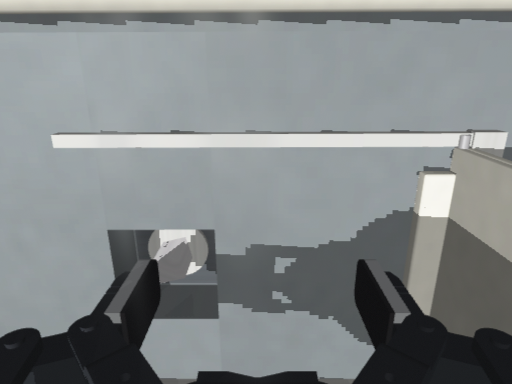

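View pics/e3.png

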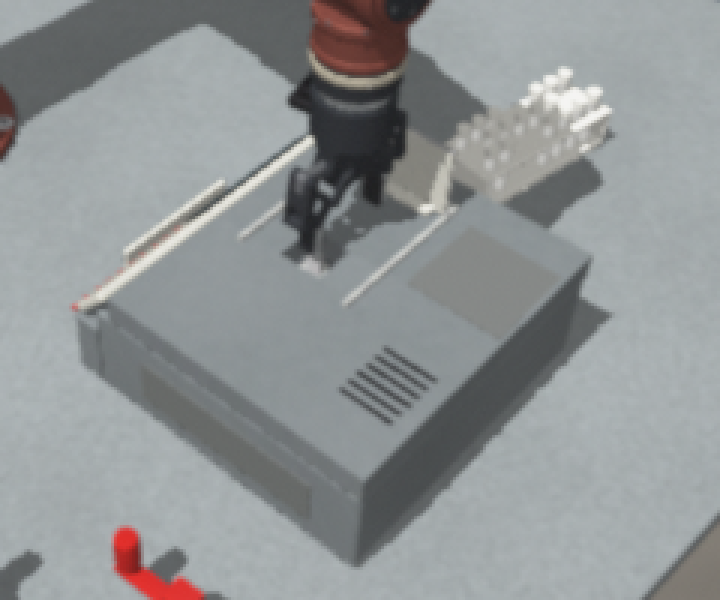

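```bash
python3 - <<'E'
from h import *
import pickle
robot.line_to(W(0,.025,.2035),vel=.08)
robot.line_to(W(0,.0,.30),vel=.2)
robot.line_to(W(-0.01,0,.29),vel=.2);st()
pickle.dump(robot.get_calibration("wrist"),open('f1.pkl','wb'))
f=robot.grab_frame("wrist");cv2.imwrite("pics/f1.png",f)
f=robot.grab_frame("top");cv2.imwrite("pics/f2.png",f)
E
```

```text
7.72 [0.5511 0.0858 0.288 ] [-179.92   -0.36 -176.75] F [-0.1 -0.  -1.1] M [-0.08 -0.   -0.  ] w 0.0854 q [-5. -1. -3. 88. -0. -8.]
```

View pics/f1.png

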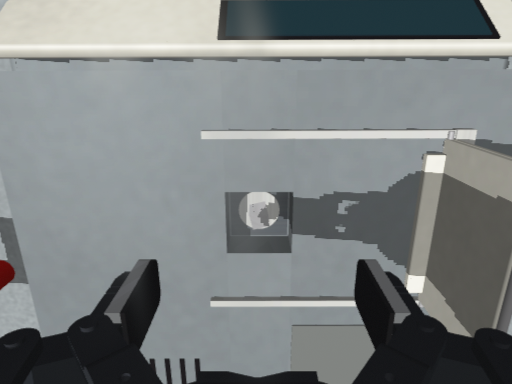

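View pics/f2.png

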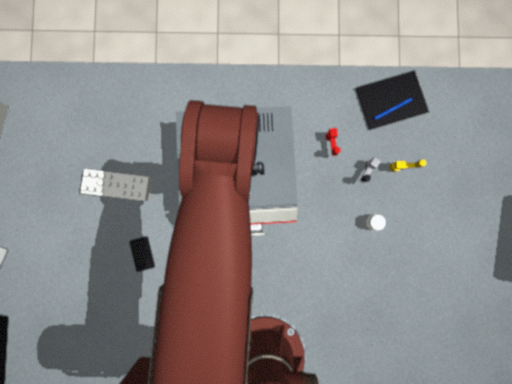

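```bash
python3 - <<'E'
import cv2,numpy as np
im=cv2.imread('pics/f1.png')[185:260,220:300]
g=cv2.resize(im,None,fx=8,fy=8,interpolation=cv2.INTER_CUBIC)
g=(255*(g/255.)**.6).astype('uint8')
cv2.imwrite('pics/f1z.png',g[:600])
E
```

```text
(no output)
```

View pics/f1z.png

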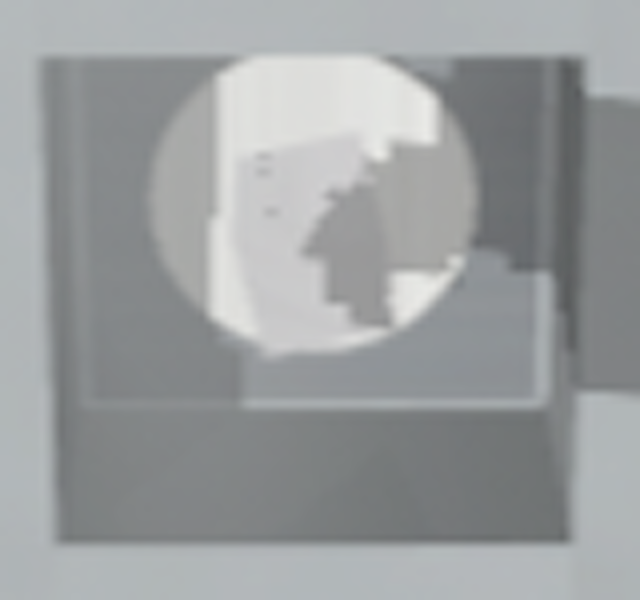

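```bash
python3 - <<'E'
from h import *
import pickle
robot.line_to(W(-0.005,.045,.30),vel=.15);robot.pause(.3);st()
pickle.dump(robot.get_calibration("wrist"),open('g1.pkl','wb'))
f=robot.grab_frame("wrist");cv2.imwrite("pics/g1.png",f)
C=cam("wrist",pickle.load(open('g1.pkl','rb')))
u,v=proj(C,W(0,0,.137)).astype(int);print(u,v)
im=f[v-35:v+40,u-40:u+40]
g=cv2.resize(im,None,fx=8,fy=8,interpolation=cv2.INTER_CUBIC)
cv2.imwrite('pics/g1z.png',(255*(g/255.)**.8).astype('uint8'));print(u-40,v-35)
E
```

```text
8.58 [0.5544 0.13   0.2999] [-179.88   -0.18 -176.81] F [-0.3 -0.4 -0.4] M [-0.01 -0.01 -0.01] w 0.0855 q [ 0.  1. -0. 89. -0. -3.]
194 204
154 169
```

View pics/g1z.png

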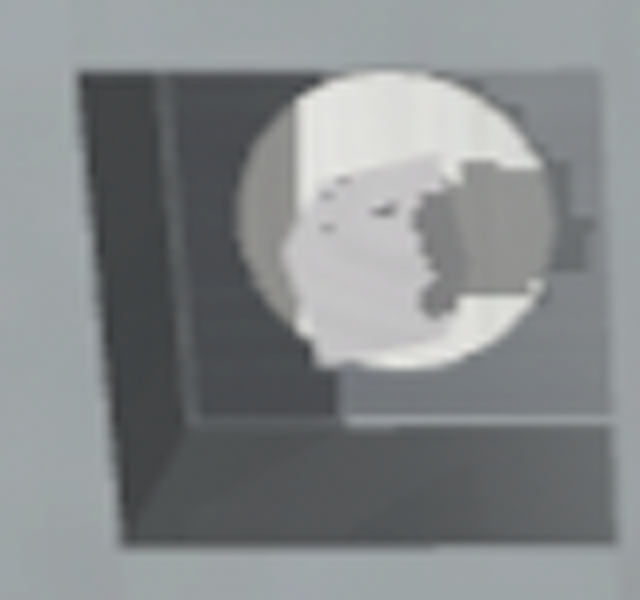

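View pics/g1.png

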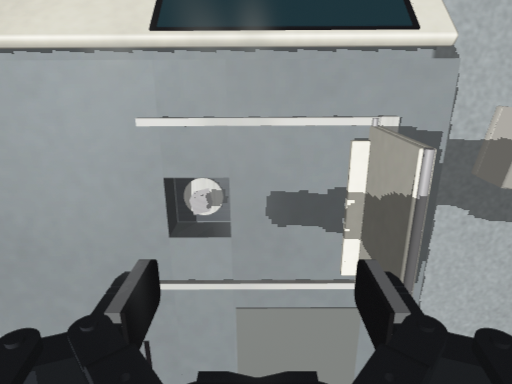

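```bash
python3 - <<'E'
from h import *
import pickle
robot.line_to(W(0.0,.095,.30),vel=.15);robot.pause(.3);st()
pickle.dump(robot.get_calibration("wrist"),open('i1.pkl','wb'))
f=robot.grab_frame("wrist");cv2.imwrite("pics/i1.png",f)
C=cam("wrist",pickle.load(open('i1.pkl','rb')))
u,v=proj(C,W(0,0,.137)).astype(int);print(u,v)
im=f[v-35:v+40,u-40:u+40]
g=cv2.resize(im,None,fx=8,fy=8,interpolation=cv2.INTER_CUBIC)
g=np.clip((g.astype(float)-90)*1.6,0,255)
cv2.imwrite('pics/i1z.png',g.astype('uint8'));print(u-40,v-35)
E
```

```text
9.42 [0.5566 0.1802 0.3   ] [-1.7988e+02 -1.7000e-01 -1.7681e+02] F [ 0.6  0.1 -0.6] M [ 0.05 -0.02  0.01] w 0.0854 q [ 5.  3.  3. 89. -0.  2.]
124 197
84 162
```

View pics/i1z.png

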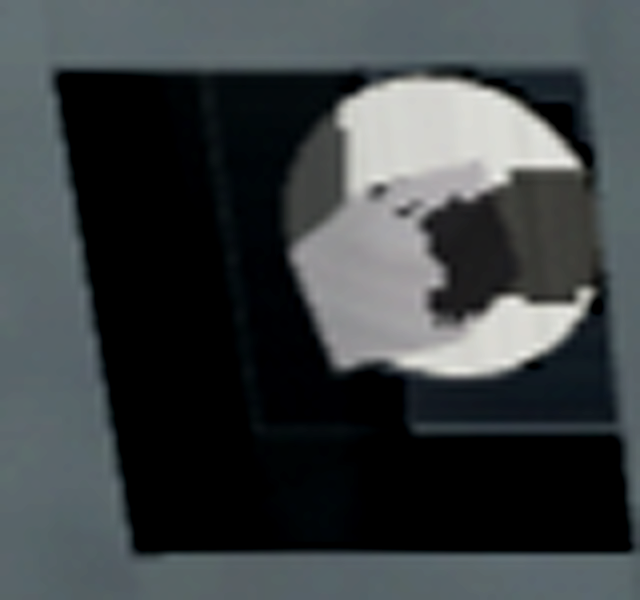

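```bash
python3 - <<'E'
from h import *
import pickle
def go(pk,ox,oy,well,pts,base):
    C=cam("wrist",pickle.load(open(pk,'rb')))
    z=lambda p:((p[0]+.5)/8-.5+ox,(p[1]+.5)/8-.5+oy)
    w=np.array([onz(C,*z(p),.14) for p in well]);print('well',w.mean(0)[:2].round(4),[round(float(np.linalg.norm(w[i]-w[(i+1)%4])),4) for i in range(4)],
      'yaw',[round(float(np.degrees(np.arctan2(*(w[b]-w[a])[[1,0]]))),1) for a,b in((0,1),(3,2),(0,3),(1,2))])
    P=[onz(C,*z(p),.1345) for p in pts]
    for a,b in((0,1),(1,2)):
        d=P[b]-P[a];print(np.linalg.norm(d).round(4),np.degrees(np.arctan2(d[1],d[0])).round(1))
    print('centre from diag',((P[0]+P[2])/2).round(4))
    P=[onz(C,*z(p),.115) for p in base];d=P[1]-P[0];print('base',np.linalg.norm(d).round(4),np.degrees(np.arctan2(d[1],d[0])).round(1))
go('g1.pkl',154,169,[(80,72),(600,70),(616,545),(122,545)],[(285,250),(318,365),(445,330)],[(330,178),(440,155)])
go('i1.pkl',84,162,[(55,72),(584,70),(632,550),(133,550)],[(292,250),(340,370),(465,335)],[(370,188),(480,162)])
E
```

```text
well [0.5634 0.0889] [0.0453, 0.0457, 0.0456, 0.0455] yaw [93.4, 93.2, 3.0, 3.5]
0.0115 14.8
0.0124 109.5
centre from diag [0.5632 0.0889 0.1345]
base 0.0111 105.5
well [0.5634 0.0889] [0.0458, 0.0456, 0.0458, 0.0454] yaw [93.4, 93.2, 3.3, 3.3]
0.012 17.2
0.0123 109.3
centre from diag [0.563  0.0894 0.1345]
base 0.0113 106.7
```

```bash
sed -i 's/^SH=.*/SH=np.array([.5633,.089]); YAW=3.3/' h.py; python3 - <<'E'
from h import *
import pickle
robot.move_pose([.607,-.343,.25],[180,0,145]);robot.pause(.3);st()
pickle.dump(robot.get_calibration("wrist"),open('j1.pkl','wb'))
f=robot.grab_frame("wrist");cv2.imwrite("pics/j1.png",f)
f=robot.grab_frame("top");cv2.imwrite("pics/j2.png",cv2.resize(f[95:245,165:310],None,fx=4,fy=4,interpolation=cv2.INTER_CUBIC))
E
```

```text
11.68 [ 0.6072 -0.3425  0.2502] [-1.8000e+02  1.0000e-02  1.4504e+02] F [-0.4 -0.2 -0.6] M [-0.01  0.01  0.01] w 0.0856 q [-40.  23.  20.  87.   0.  -5.]
```

View pics/j1.png

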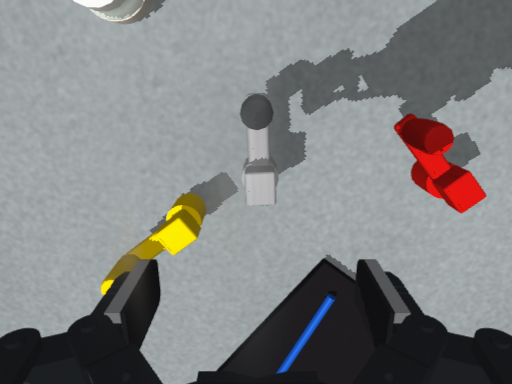

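View pics/j2.png

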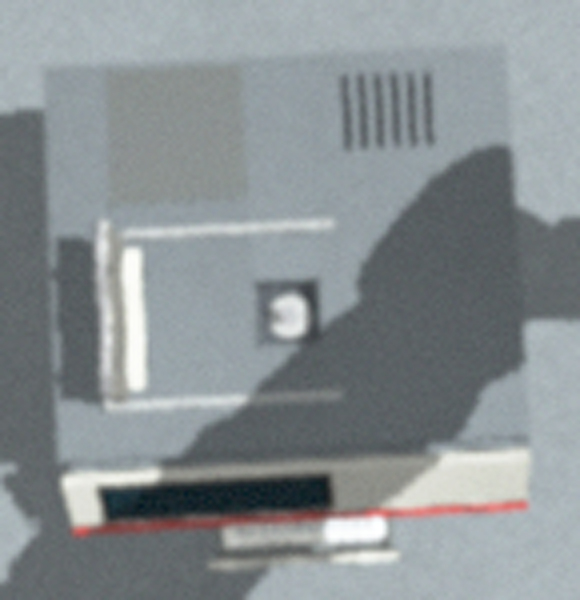

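```bash
python3 - <<'E'
from h import *
C=cam("top")
for y,z in((.12,.218),(.12,.143),(.110,.146)):
    for x in(-.059,.059): print(y,z,((proj(C,W(x,y,z))-[165,95])*4).round(0))
im=cv2.imread('pics/j1.png')
cv2.imwrite('pics/j1z.png',cv2.resize(im[85:215,215:305],None,fx=4.5,fy=4.5,interpolation=cv2.INTER_CUBIC))
E
```

```text
0.12 0.218 [100. 391.]
0.12 0.218 [ 93. 217.]
0.12 0.143 [118. 399.]
0.12 0.143 [112. 236.]
0.11 0.146 [131. 398.]
0.11 0.146 [125. 235.]
```

View pics/j1z.png

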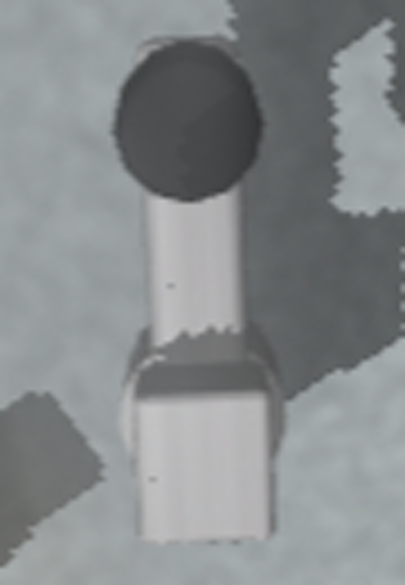

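```bash
python3 - <<'E'
from h import *
import pickle
C=cam("wrist",pickle.load(open('g1.pkl','rb')))
a=np.radians(YAW);ey=np.array([-np.sin(a),np.cos(a)])
for u,v in((352,141),(341,275)):
    for z in(.14,.148): print(z,(onz(C,u,v,z)[:2]-SH)@ey)
C=cam("wrist",pickle.load(open('j1.pkl','rb')))
z=lambda p:((p[0]+.5)/4.5-.5+215,(p[1]+.5)/4.5-.5+85)
P=np.array([onz(C,*z(p),.066) for p in((138,398),(270,393),(270,540),(145,540))]);print(P.round(4))
print('hub',P.mean(0).round(4),[np.linalg.norm(P[i]-P[(i+1)%4]).round(4) for i in range(4)])
k=onz(C,*z((188,121)),.0865);print('knob top',k,np.linalg.norm((k-P.mean(0))[:2]),np.degrees(np.arctan2(*(k-P.mean(0))[[1,0]])))
for a,b in((3,0),(2,1)):
  d=P[b]-P[a];print(np.degrees(np.arctan2(d[1],d[0])))
E
```

```text
0.14 0.1062121008004342
0.148 0.10399562670441134
0.14 0.10668995725730572
0.148 0.10445684196582307
[[ 0.5923 -0.342   0.066 ]
 [ 0.6045 -0.3231  0.066 ]
 [ 0.6266 -0.3381  0.066 ]
 [ 0.614  -0.3561  0.066 ]]
hub [ 0.6094 -0.3398  0.066 ] [np.float64(0.0225), np.float64(0.0268), np.float64(0.022), np.float64(0.0259)]
knob top [ 0.55771023 -0.30736613  0.0865    ] 0.061002633576905184 147.85993293576615
147.10791086487174
145.96741512184096
```

```bash
python3 - <<'E'
from h import *
robot.set_gripper(.055)
robot.move_pose([.6094,-.340,.17],[180,0,147.3]);st()
print(robot.line_to([.6094,-.340,.110],vel=.08,guard=8));st()
robot.set_gripper(.0);st()
cv2.imwrite("pics/k1.png",robot.grab_frame("wrist"))
E
```

```text
12.6 [ 0.6089 -0.3396  0.1698] [ 1.7999e+02 -1.1000e-01  1.4727e+02] F [-0.3 -0.7  1. ] M [-0.03 -0.03  0.06] w 0.0549 q [-40.  24.  13.  79.  -0.  -7.]
False
 13.5 [ 0.6096 -0.3402  0.1106] [-1.7999e+02  4.0000e-02  1.4730e+02] F [-0.4 -0.4 -0.2] M [-0.04  0.01  0.01] w 0.0549 q [-40.  26.   9.  73.  -0.  -7.]
 13.88 [ 0.6097 -0.3403  0.1107] [-1.7999e+02  6.0000e-02  1.4730e+02] F [-0.6 -0.1  3.8] M [ 0.03  0.1  -0.02] w 0.0232 q [-40.  26.   9.  73.  -0.  -7.]
```

View pics/k1.png

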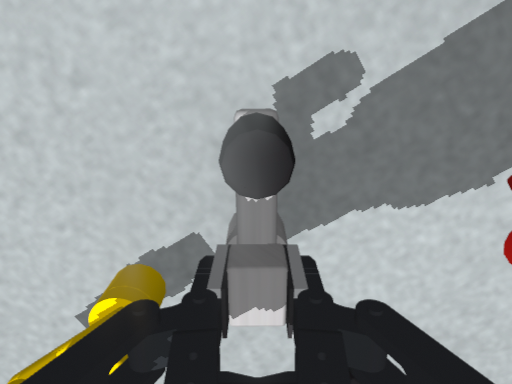

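```bash
python3 - <<'E'
from h import *
C=cam("wrist");s=robot.observe();p=s['tool_pos'];a=np.radians(s['tcp_rot'][2]);ex=np.array([np.cos(a),np.sin(a)]);ey=np.array([-ex[1],ex[0]])
for u,v,z in((257,246,.066),(257,324,.066),(257,116,.0875),(257,197,.0445)):
    d=onz(C,u,v,z)[:2]-p[:2];print(d@ex,d@ey)
for q in((.071,.0875),(.049,.0875),(.049,.0445),(.014,.066)): print(q,proj(C,np.r_[p[:2]+ex*q[0],q[1]]))
robot.line_to([p[0],p[1],.27],vel=.2);st()
cv2.imwrite("pics/k2.png",robot.grab_frame("wrist"))
E
```

```text
0.023678214306333965 -0.0006912841633303689
-0.011622416959050544 -0.0006763063463681051
0.07361878783650508 -0.000691233830386007
0.03528641187328325 -0.0007174492198561621
(0.071, 0.0875) [254.42320464 125.94903295]
(0.049, 0.0875) [254.64083733 202.79256115]
(0.049, 0.0445) [255.2225847  165.29095172]
(0.014, 0.066) [255.19523631 268.74377851]
 14.88 [ 0.6092 -0.3399  0.268 ] [ 1.7998e+02 -1.6000e-01  1.4730e+02] F [-0.  -0.1 -4.5] M [-0.05  0.08  0.07] w 0.0231 q [-40.  24.  22.  89.   0.  -7.]
```

View pics/k2.png

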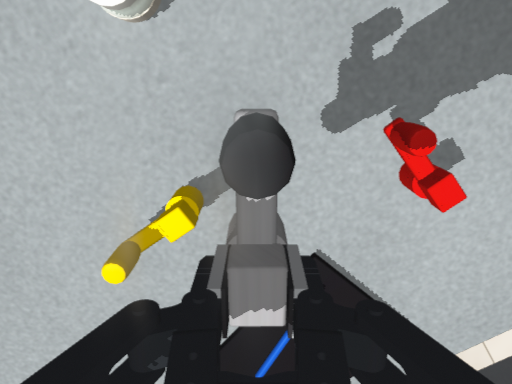

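```bash
python3 - <<'E'
from h import *
a=np.radians(197);t=SH-.0025*np.array([np.cos(a),np.sin(a)])
robot.line_to([.60,-.30,.30],vel=.2)
robot.move_pose([*t,.27],[180,0,-163]);robot.pause(.2);st()
import pickle
pickle.dump(robot.get_calibration("wrist"),open('l1.pkl','wb'))
cv2.imwrite("pics/l1.png",robot.grab_frame("wrist"))
cv2.imwrite("pics/l2.png",cv2.resize(robot.grab_frame("scene")[100:300,180:420],None,fx=3,fy=3))
E
```

```text
17.0 [0.5661 0.0888 0.27  ] [-179.99    0.   -163.09] F [ 0.2  0.5 -3.1] M [-0.02  0.02 -0.  ] w 0.023 q [ -4.   1.  -3.  86.  -0. -21.]
```

View pics/l1.png

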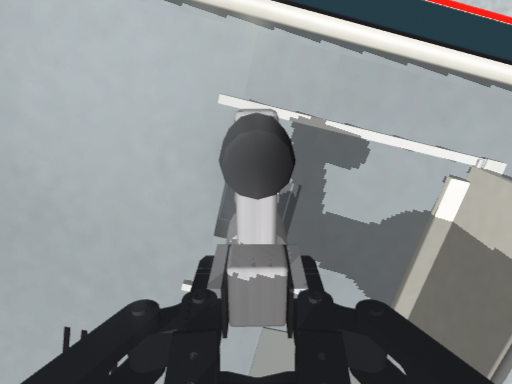

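View pics/l2.png

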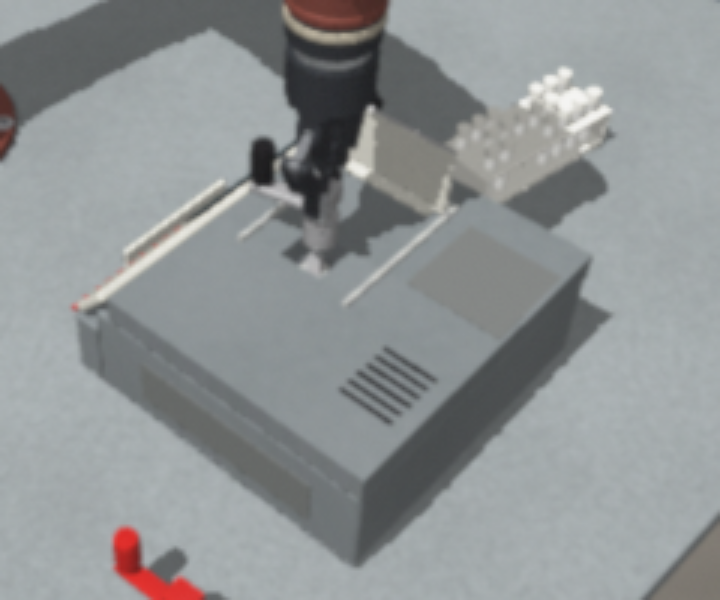

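Aligned over the well with the cover folded. Lowering under guard.

```bash
python3 - <<'E'
from h import *
a=np.radians(197);t=SH-.0025*np.array([np.cos(a),np.sin(a)])
print(robot.line_to([*t,.226],vel=.04,guard=10));st()
E
```

```text
True
 17.78 [0.5647 0.0895 0.2432] [ 179.99   -0.21 -163.01] F [-0.7 -2.8 -5.6] M [-0.52  0.15  0.02] w 0.0232 q [ -4.   1.  -6.  83.  -0. -21.]
```

```bash
python3 - <<'E'
from h import *
a=np.radians(197);t=SH-.0025*np.array([np.cos(a),np.sin(a)])
robot.pause(.2);st()
t=t+[0,-.001]
robot.line_to([*t,.2432],vel=.02);robot.pause(.1);st()
print(robot.line_to([*t,.226],vel=.04,guard=15));st()
E
```

```text
17.98 [0.5647 0.0895 0.2438] [ 179.97   -0.2  -163.01] F [-1.9 -3.2 -5.4] M [-0.66  0.39 -0.01] w 0.023 q [ -4.   1.  -6.  83.  -0. -21.]
 18.33 [0.5652 0.0888 0.243 ] [ 179.95   -0.19 -163.  ] F [-4.5 -1.7 -3. ] M [-0.35  1.23 -0.01] w 0.0231 q [ -4.   1.  -6.  83.  -0. -21.]
False
 18.92 [0.565  0.0887 0.2258] [ 179.96   -0.23 -163.  ] F [-6.9 -1.6 -1.2] M [-0.54  1.57  0.02] w 0.0229 q [ -4.   1.  -7.  82.  -0. -21.]
```

```bash
python3 - <<'E'
from h import *
p=robot.observe()['tool_pos']
t=p[:2]+[-.0012,-.0003]
robot.line_to([*t,.2258],vel=.02);robot.pause(.1);st()
print(robot.line_to([*t,.220],vel=.02,guard=10));st()
cv2.imwrite("pics/m1.png",robot.grab_frame("wrist"))
E
```

```text
19.27 [0.5642 0.0885 0.2261] [ 1.7998e+02 -5.0000e-02 -1.6299e+02] F [ 0.5 -0.5 -3.6] M [ 0.01 -0.04 -0.05] w 0.0232 q [ -4.   1.  -8.  81.   0. -21.]
True
 19.48 [0.5641 0.0884 0.2257] [ 1.8000e+02 -4.0000e-02 -1.6299e+02] F [-1.4  0.4  4.9] M [ 0.07  0.28 -0.  ] w 0.0233 q [ -4.   1.  -8.  81.  -0. -21.]
```

View pics/m1.png

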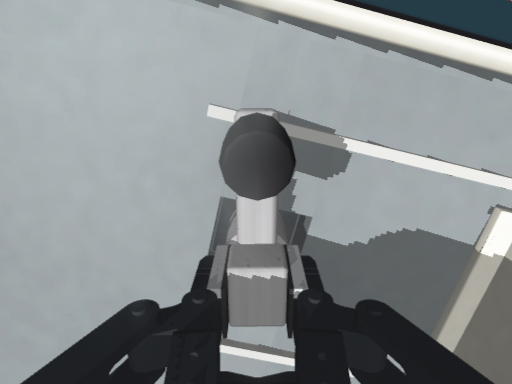

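```bash
cat >> h.py <<'E'
HX=np.array([.5622,.0882])
def kn(deg,z,r=.060,c=None):
    c=HX if c is None else c; a=np.radians(deg); return np.array([c[0]+r*np.cos(a),c[1]+r*np.sin(a),z])
E
python3 - <<'E'
from h import *
robot.set_gripper(.05)
p=robot.observe()['tool_pos']
robot.line_to([p[0],p[1],.30],vel=.2)
robot.set_gripper(.040)
robot.move_pose(kn(197,.30),[180,0,93.3]);robot.pause(.1);st()
import pickle
pickle.dump(robot.get_calibration("wrist"),open('n1.pkl','wb'))
cv2.imwrite("pics/n1.png",robot.grab_frame("wrist"))
C=cam("wrist",pickle.load(open('n1.pkl','rb')));print(proj(C,kn(197,.2025)),proj(C,[*HX,.181]))
cv2.imwrite("pics/n2.png",cv2.resize(robot.grab_frame("scene")[100:300,180:420],None,fx=3,fy=3))
E
```

```text
22.35 [0.5049 0.0707 0.3   ] [-180.      0.     93.34] F [-0.1 -0.6 -0.4] M [ 0.01  0.02 -0.03] w 0.0404 q [ -7. -10. -10.  90.  -0.  80.]
[257.17280592 239.77066629] [356.8014392  201.19023837]
```

View pics/n1.png

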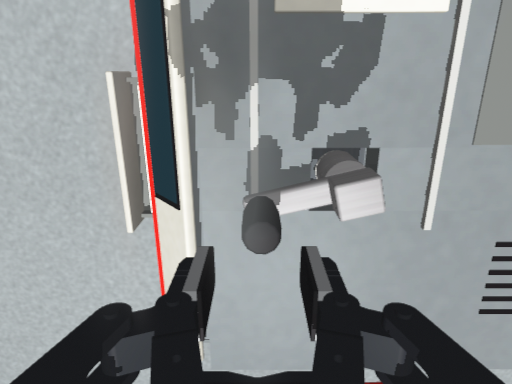

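View pics/n2.png

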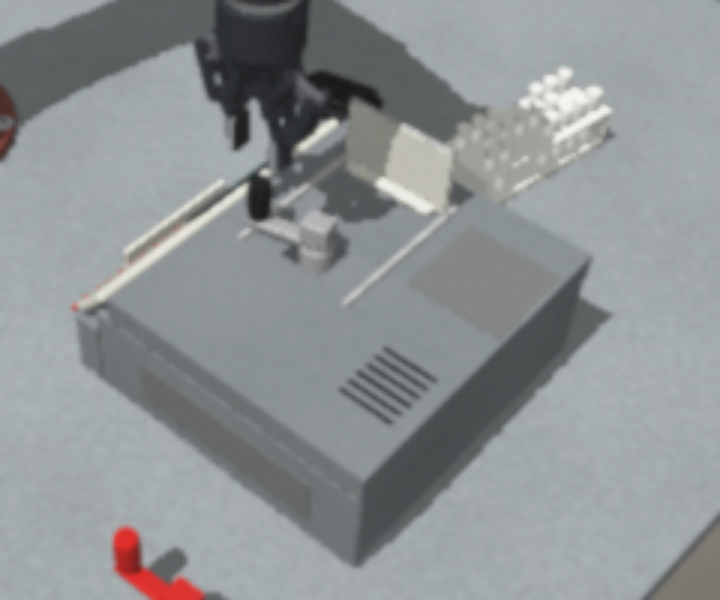

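```bash
python3 - <<'E'
from h import *
print(robot.line_to(kn(197,.2395),vel=.12,guard=8));st()
robot.set_gripper(0);robot.pause(.1);s=st('grip')
import time
for i,d in enumerate(range(187,106,-10)):
    g=robot.line_to(kn(d,.2395),vel=.06,guard=15);s=robot.observe()
    print(d,g,s['tool_pos'].round(4)-kn(d,.2395).round(4),s['ft_force'].round(1),s['torque'].round(2))
    if g: break
st();cv2.imwrite("pics/o1.png",robot.grab_frame("wrist"))
cv2.imwrite("pics/o2.png",cv2.resize(robot.grab_frame("scene")[100:300,180:420],None,fx=3,fy=3))
E
```

```text
False
 23.11 [0.505  0.0706 0.2401] [179.97   0.    93.3 ] F [ 0.3  0.  -0.1] M [ 0.02 -0.02  0.02] w 0.0398 q [ -7. -10. -17.  83.   0.  80.]
grip 23.51 [0.5054 0.0706 0.2409] [1.7987e+02 3.0000e-02 9.3300e+01] F [-0.5 -0.5  7.5] M [-0.01 -0.05  0.03] w 0.0209 q [ -7. -10. -17.  83.  -0.  80.]
187 False [0.0005 0.0001 0.0014] [-1.9  0.3  7. ] [-0.13  0.05 -0.01]
177 False [0.0006 0.     0.0014] [-0.6 -1.6  6.5] [-0.35 -0.1  -0.  ]
167 False [ 0.0007 -0.0001  0.0013] [ 0.1 -1.1  6.7] [-0.4  -0.1  -0.02]
157 False [ 0.0007 -0.0001  0.0013] [ 0.3 -1.6  5.1] [-0.54 -0.13  0.02]
147 False [ 0.0007 -0.0002  0.0013] [ 0.4 -1.4  5.5] [-0.48 -0.1  -0.01]
137 False [ 7.0e-04 -1.0e-04  1.3e-03] [-0.7 -1.2  6.5] [-0.54 -0.03 -0.02]
127 False [ 6.0e-04 -1.0e-04  1.3e-03] [-0.2 -1.2  6.2] [-0.52  0.11  0.04]
117 False [ 6.0e-04 -1.0e-04  1.3e-03] [-0.4 -1.   6.4] [-0.51  0.12  0.02]
107 False [ 0.0005 -0.0001  0.0013] [ 0.  -0.1  7.3] [-0.41  0.21 -0.03]
 26.43 [0.5452 0.1455 0.2408] [1.799e+02 4.000e-02 9.331e+01] F [ 0.  -0.1  7.3] M [-0.41  0.21 -0.03] w 0.021 q [ 2. -1. -8. 83. -0. 88.]
```

View pics/o1.png

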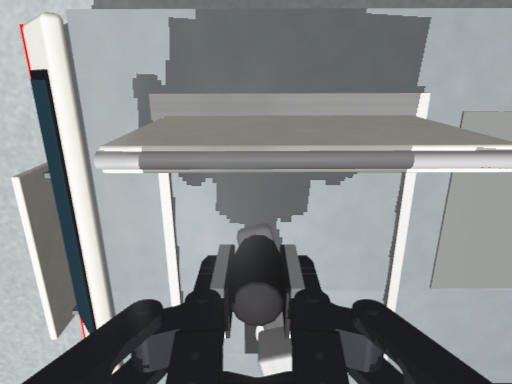

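View pics/o2.png

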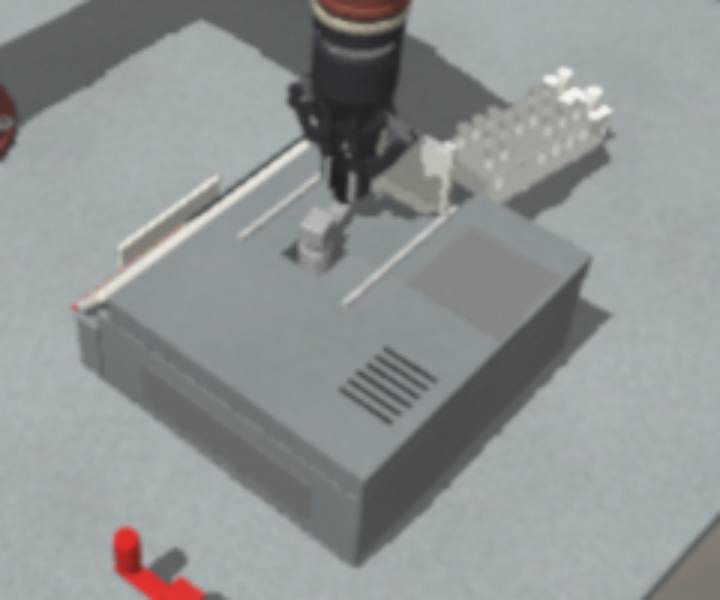

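```bash
python3 - <<'E'
from h import *
for d in range(97,-264,-10):
    g=robot.line_to(kn(d,.2395),vel=.075,guard=14);s=robot.observe()
    if g or (d-97)%40==0: print(d,g,round(s['time'],2),s['tool_pos'].round(4)-kn(d,.2395).round(4),s['ft_force'].round(1),s['torque'].round(2))
    if g: break
cv2.imwrite("pics/p1.png",robot.grab_frame("wrist"))
cv2.imwrite("pics/p2.png",cv2.resize(robot.grab_frame("scene")[100:300,180:420],None,fx=3,fy=3))
E
```

```text
97 False 26.82 [ 6.0e-04 -1.0e-04  1.4e-03] [-0.5 -0.7  7.3] [-0.31  0.21 -0.03]
57 False 27.99 [9.0e-04 1.0e-04 1.8e-03] [-0.   1.3  9.2] [ 0.04  0.32 -0.01]
17 False 29.16 [ 0.0011 -0.0001  0.0022] [1.9 1.1 8.6] [ 0.14  0.05 -0.  ]
-23 False 30.32 [ 0.0014 -0.0005  0.0023] [ 4.3 -0.5  9.4] [-0.01 -0.39  0.05]
-63 False 31.49 [ 0.0013 -0.0008  0.0022] [ 2.9 -3.5  8. ] [-0.64 -0.31  0.05]
-103 False 32.66 [ 0.0007 -0.0009  0.0019] [-0.3 -5.2  7.7] [-0.87  0.2  -0.  ]
-143 False 33.83 [ 0.0004 -0.0003  0.0016] [-2.9 -4.3  9. ] [-0.49  0.39 -0.06]
-183 False 34.99 [0.0007 0.     0.0015] [-1.2 -2.   6.6] [-0.31 -0.06  0.  ]
-223 False 36.16 [ 8.0e-04 -1.0e-04  1.3e-03] [ 0.2 -1.5  6.1] [-0.54 -0.12 -0.04]
-263 False 37.33 [ 7.0e-04 -1.0e-04  1.5e-03] [-0.7 -0.6  8.2] [-0.44  0.27  0.  ]
```

View pics/p2.png

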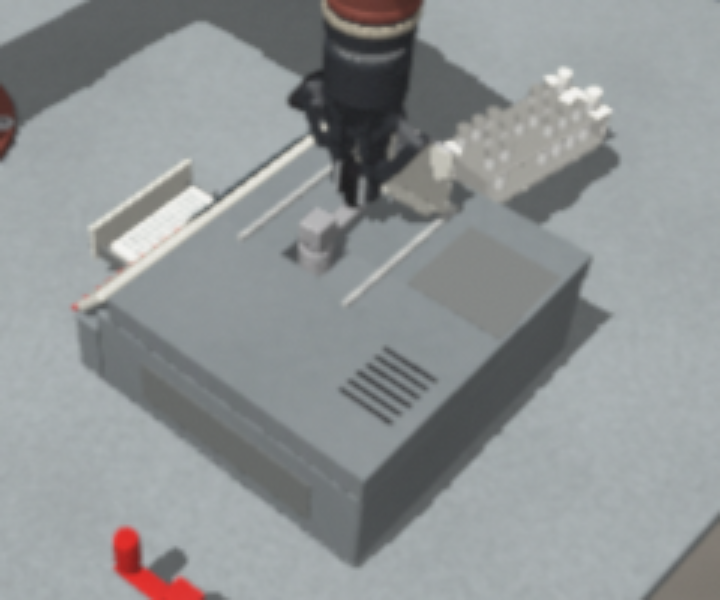

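```bash
python3 - <<'E'
from h import *
for d in range(-273,-700,-10):
    g=robot.line_to(kn(d,.2395),vel=.075,guard=10);s=robot.observe()
    if g or (d+273)%40==0: print(d,g,round(s['time'],2),s['tool_pos'].round(4)-kn(d,.2395).round(4),s['ft_force'].round(1),s['torque'].round(2))
    if g: break
p=s['tool_pos'][:2]-HX;print(np.degrees(np.arctan2(p[1],p[0])))
cv2.imwrite("pics/q1.png",robot.grab_frame("wrist"))
cv2.imwrite("pics/q2.png",cv2.resize(robot.grab_frame("scene")[100:300,180:420],None,fx=3,fy=3))
E
```

```text
-273 False 37.72 [0.0007 0.     0.0016] [-0.2  0.2  8.8] [-0.35  0.29  0.01]
-313 False 38.88 [0.0009 0.     0.0019] [0.3 1.5 9.8] [ 0.08  0.28 -0.02]
-353 False 40.05 [ 0.0012 -0.0002  0.0022] [ 1.6 -0.1  9.6] [ 0.14 -0.02 -0.06]
-393 False 41.22 [ 0.0014 -0.0005  0.0023] [ 3.9 -0.9  8.8] [-0.18 -0.5   0.01]
-433 False 42.38 [ 0.0022 -0.0006  0.0024] [ 7.5 -1.2  6.2] [-0.16 -1.75 -0.03]
-473 False 43.55 [ 0.0001 -0.0007  0.0017] [-3.4 -4.2  9.8] [-0.67  0.85  0.05]
-513 False 44.72 [ 0.0004 -0.0003  0.0015] [-2.2 -2.8  7.5] [-0.44  0.29 -0.09]
-543 True 45.51 [ 0.0009 -0.003   0.0021] [0.3 2.  3.8] [ 0.52 -0.11 -0.  ]
179.9143021771959
```

View pics/q2.png

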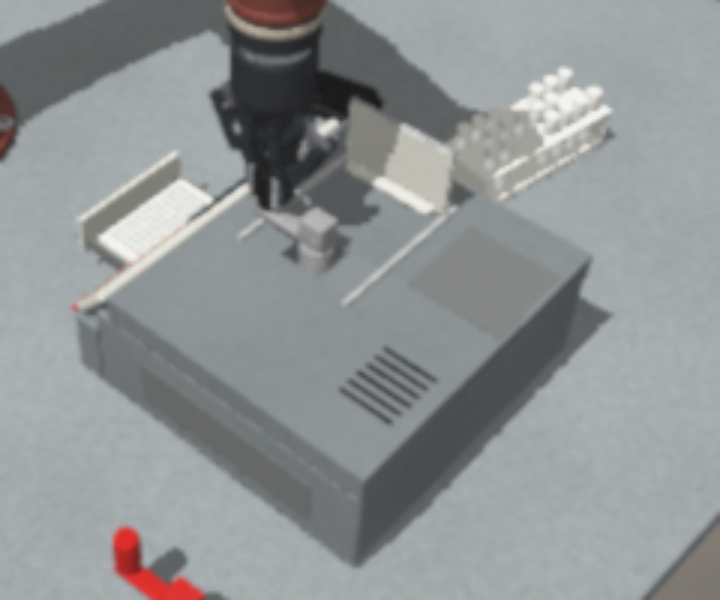

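```bash
python3 - <<'E'
from h import *
C=cam("scene");a=np.radians(YAW);ex=np.array([np.cos(a),np.sin(a)])
f=lambda p:(180+p[0]/3,100+p[1]/3)
for n,P in(('start',[(222,180),(123,245)]),('now',[(178,152),(80,217)])):
    print(n,[round(float((onz(C,*f(p),.073)[:2]-SH)@ex),4) for p in P])
# nudge further against stop
s=robot.observe()
g=robot.line_to(kn(-548,.2395),vel=.03,guard=12);s=st(g)
E
```

```text
start [-0.1782, -0.1852]
now [-0.2437, -0.2467]
True 45.9 [0.5032 0.093  0.2414] [179.85   0.63  93.09] F [-0.5 -2.1  5.5] M [-0.65  0.04  0.03] w 0.0208 q [ -4. -10. -16.  83.  -1.  83.]
```

```bash
python3 - <<'E'
from h import *
f=robot.grab_frame("top");cv2.imwrite("pics/r1.png",cv2.resize(f[95:270,150:325],None,fx=3.4,fy=3.4,interpolation=cv2.INTER_CUBIC))
cv2.imwrite("pics/r2.png",robot.grab_frame("wrist"))
E
```

```text
(no output)
```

View pics/r1.png

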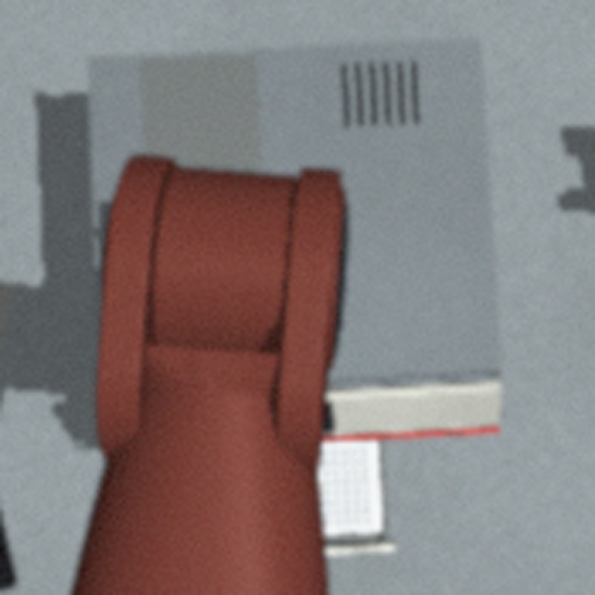

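View pics/r2.png

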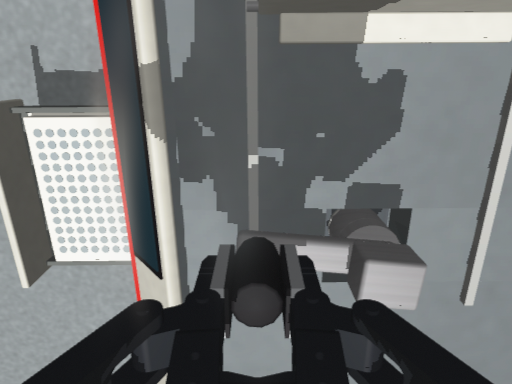

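```bash
python3 - <<'E'
from h import *
C=cam("wrist");p=robot.observe()['tool_pos'][:2];d=p-HX;th=np.arctan2(d[1],d[0]);print(np.degrees(th),np.linalg.norm(d))
for c in(HX,):
  for zz in(.159,.181,.191):
    print(zz,[proj(C,[c[0]+x*np.cos(th)-y*np.sin(th),c[1]+x*np.sin(th)+y*np.cos(th),zz]).round(0) for x,y in((.014,.012),(-.014,.012),(-.014,-.012),(.014,-.012))])
E
```

```text
175.43416006015624 0.05917706474290394
0.159 [array([341., 283.]), array([394., 289.]), array([407., 248.]), array([351., 241.])]
0.181 [array([352., 311.]), array([412., 317.]), array([427., 273.]), array([365., 265.])]
0.191 [array([358., 326.]), array([422., 333.]), array([439., 286.]), array([372., 278.])]
```

```bash
python3 - <<'E'
import cv2
im=cv2.imread('pics/r2.png')
cv2.imwrite('pics/r2z.png',cv2.resize(im[190:330,225:445],None,fx=3.5,fy=3.5,interpolation=cv2.INTER_CUBIC))
E
```

```text
(no output)
```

View pics/r2z.png

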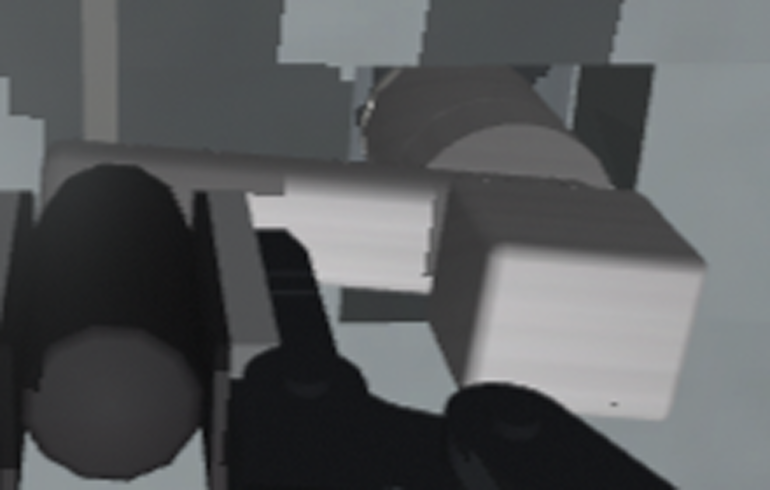

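```bash
python3 - <<'E'
from h import *
import pickle
a=np.radians(YAW);ex=np.array([np.cos(a),np.sin(a)]);ey=np.array([-ex[1],ex[0]])
def rel(C,u,v,z): d=onz(C,u,v,z)[:2]-SH; return (round(float(d@ex),4),round(float(d@ey),4))
C=cam("wrist",pickle.load(open('c1.pkl','rb')))
for u,v in((195,90),(339,90),(195,95),(339,95)): print('c1',rel(C,u,v,.073))
C=cam("wrist",pickle.load(open('n1.pkl','rb')))
for u,v in((107,73),(128,232),(130,73),): print('n1',rel(C,u,v,.073))
C=cam("wrist")
for u,v in((0,203),(24,287),(32,283)): print('r2',rel(C,u,v,.073))
C=cam("top")
print('top0',rel(C,264.5,233.2,.073),'now',rel(C,265.6,255.9,.073))
E
```

```text
c1 (-0.1831, -0.0719)
c1 (-0.1823, 0.0715)
c1 (-0.1783, -0.0723)
c1 (-0.1775, 0.0718)
n1 (-0.1819, 0.0705)
n1 (-0.1821, -0.0722)
n1 (-0.1632, 0.0705)
r2 (-0.2494, 0.0009)
r2 (-0.2485, -0.0721)
r2 (-0.2412, -0.0684)
top0 (-0.1825, -0.0765) now (-0.251, -0.0761)
```

```bash
python3 - <<'E'
from h import *
import pickle
robot.set_gripper(.040);st()
p=robot.observe()['tool_pos']
robot.line_to([p[0],p[1],.30],vel=.2)
robot.set_gripper(0)
robot.move_pose([HX[0]+.003,HX[1],.285],[180,0,93.3]);robot.pause(.2)
pickle.dump(robot.get_calibration("wrist"),open('s1.pkl','wb'))
cv2.imwrite("pics/s1.png",robot.grab_frame("wrist"));st()
print(robot.line_to([HX[0]+.003,HX[1],.240],vel=.04,guard=12));st()
E
```

```text
46.33 [0.5028 0.0936 0.2404] [179.94   0.51  93.11] F [-0.1 -0.6 -0.4] M [ 0.02  0.02 -0.04] w 0.0401 q [ -4. -10. -17.  83.  -0.  83.]
 47.86 [0.5648 0.0884 0.2857] [1.7995e+02 1.0000e-02 9.3320e+01] F [-0.8  1.   0.7] M [ 0.05  0.01 -0.06] w -0.0002 q [-4.  1. -2. 87. -0. 82.]
True
 48.63 [0.5654 0.0881 0.254 ] [1.7995e+02 3.0000e-02 9.3300e+01] F [-0.3  0.1  0.1] M [-0.04  0.05  0.02] w -0.0003 q [-4.  1. -5. 84. -0. 82.]
```

View pics/s1.png

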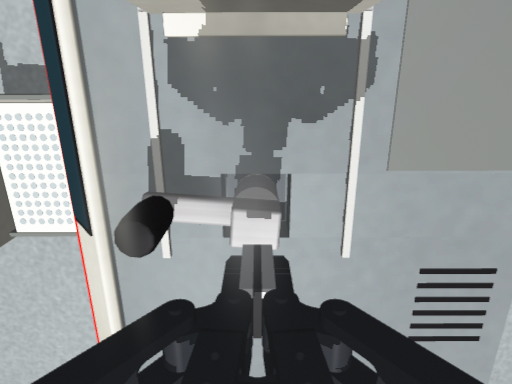

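```bash
python3 - <<'E'
from h import *
robot.line_to([HX[0]+.003,HX[1],.33],vel=.2)
robot.move_pose([.45,-.20,.36],[180,0,150]);robot.pause(.2);st()
f=robot.grab_frame("top");cv2.imwrite("pics/t1.png",cv2.resize(f[85:285,70:335],None,fx=3,fy=3,interpolation=cv2.INTER_CUBIC))
f=robot.grab_frame("scene");cv2.imwrite("pics/t2.png",cv2.resize(f[100:300,180:420],None,fx=3,fy=3,interpolation=cv2.INTER_CUBIC))
E
```

```text
50.79 [ 0.4503 -0.1995  0.3598] [ 1.8000e+02 -1.0000e-02  1.5004e+02] F [-0.4  0.   0.2] M [ 0.06  0.01 -0.02] w 0.0002 q [-39. -12.  -6.  96.   0.  -9.]
```

View pics/t1.png

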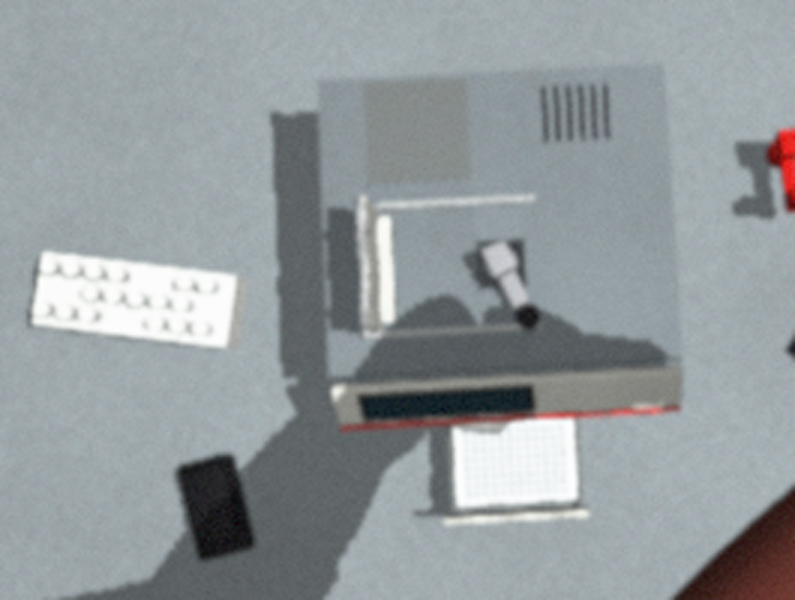

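View pics/t2.png

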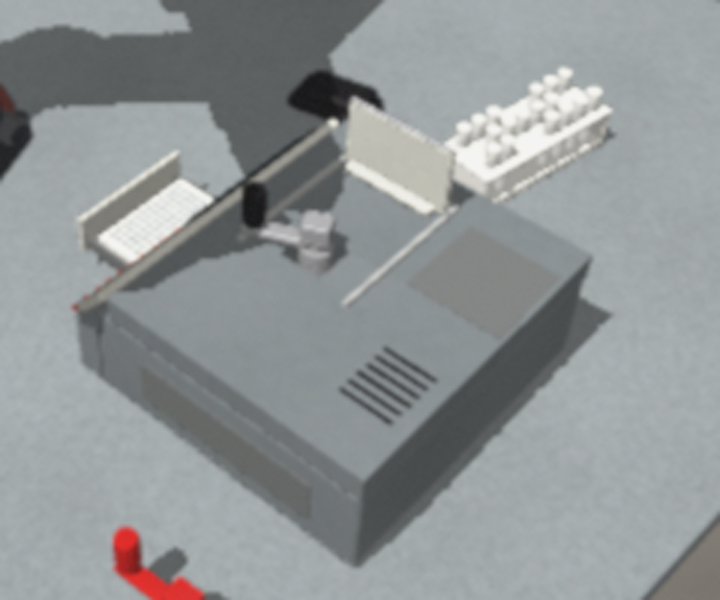

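```bash
python3 - <<'E'
from h import *
import pickle
robot.move_pose([HX[0]-.02,HX[1]-.02,.32],[180,0,-177]);robot.pause(.2);st()
pickle.dump(robot.get_calibration("wrist"),open('u1.pkl','wb'))
cv2.imwrite("pics/u1.png",robot.grab_frame("wrist"))
E
```

```text
52.2 [0.5423 0.067  0.3203] [-1.7999e+02  2.0000e-02 -1.7712e+02] F [ 0.3  0.2 -0.7] M [-0.05  0.02 -0.02] w -0.0001 q [ -7.  -3.  -2.  91.  -0. -10.]
```

View pics/u1.png

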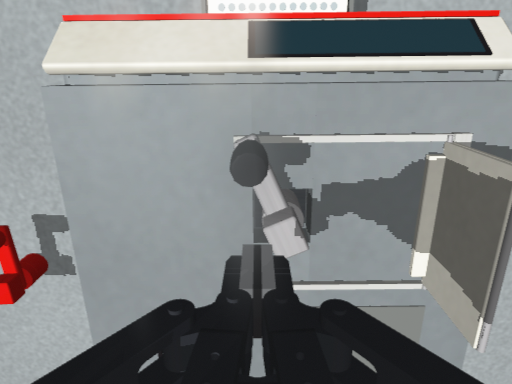

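```bash
python3 - <<'E'
from h import *
import pickle
im=cv2.imread('pics/u1.png')
cv2.imwrite('pics/u1z.png',cv2.resize(im[125:275,215:335],None,fx=4,fy=4,interpolation=cv2.INTER_CUBIC))
C=cam("wrist",pickle.load(open('u1.pkl','rb')))
for th in(200,205,210):
  t=np.radians(th)
  for zz in(.181,):
    print(th,[((proj(C,[HX[0]+x*np.cos(t)-y*np.sin(t),HX[1]+x*np.sin(t)+y*np.cos(t),zz])-[215,125])*4).round(0) for x,y in((.014,.012),(-.014,.012),(-.014,-.012),(.014,-.012))],((proj(C,kn(th,.2025))-[215,125])*4).round(0))
E
```

```text
200 [array([189., 399.]), array([236., 541.]), array([371., 504.]), array([329., 359.])] [178. 152.]
205 [array([184., 406.]), array([245., 543.]), array([376., 497.]), array([320., 356.])] [143. 164.]
210 [array([180., 414.]), array([254., 546.]), array([381., 489.]), array([311., 353.])] [110. 179.]
```

View pics/u1z.png

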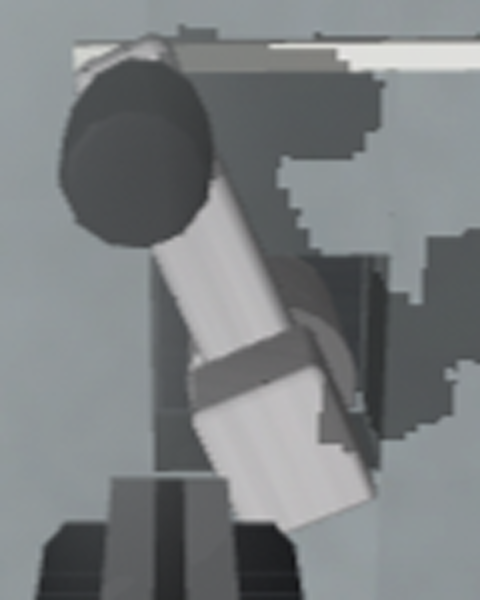

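```bash
python3 - <<'E'
from h import *
import pickle
robot.pause(1.0);f=robot.grab_frame("wrist")
cv2.imwrite("pics/v1.png",f)
a=cv2.imread('pics/u1.png').astype(int);d=np.abs(a-f).max(2);print((d>40).sum(),(d[125:275,215:335]>40).sum())
# drawer edge vs top view, arm away
robot.line_to([.46,0.02,.36],vel=.25);robot.pause(.2);st()
pickle.dump(robot.get_calibration("wrist"),open('v2.pkl','wb'))
cv2.imwrite("pics/v2.png",robot.grab_frame("wrist"))
E
```

```text
4196 558
 54.07 [0.4603 0.0204 0.3592] [ 1.7997e+02 -7.0000e-02 -1.7697e+02] F [-0.8 -0.1  0.7] M [ 0.02 -0.02 -0.02] w 0.0003 q [-14. -17. -10.  97.   0. -17.]
```

View pics/v2.png

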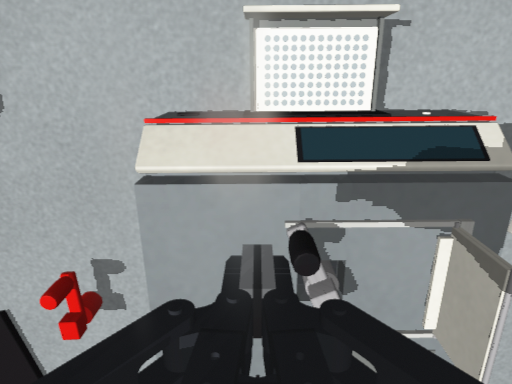

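```bash
python3 - <<'E'
from h import *
import pickle
im=cv2.imread('pics/v1.png');u=cv2.imread('pics/u1.png')
cv2.imwrite('pics/v1z.png',np.hstack([cv2.resize(i[125:275,215:315],None,fx=3.9,fy=3.9) for i in(u,im)]))
C=cam("wrist",pickle.load(open('v2.pkl','rb')))
a=np.radians(YAW);ex=np.array([np.cos(a),np.sin(a)]);ey=np.array([-ex[1],ex[0]])
for p in((245,6.5),(398,5.5),(245,11),(398,10)):
    d=onz(C,*p,.073)[:2]-SH;print(d@ex,d@ey)
for p in((146,121),(496,118)): 
    d=onz(C,*p,.115)[:2]-SH;print('red',d@ex,d@ey)
E
```

```text
-0.24981664863331546 -0.07148750306061791
-0.24997535059680834 0.06991377039518709
-0.24609059363057562 -0.07154819153714817
-0.24625003294674697 0.0703883273339458
red -0.1511243304234937 -0.1610084977935316
red -0.15211955328331958 0.15423797834968175
```

View pics/v1z.png

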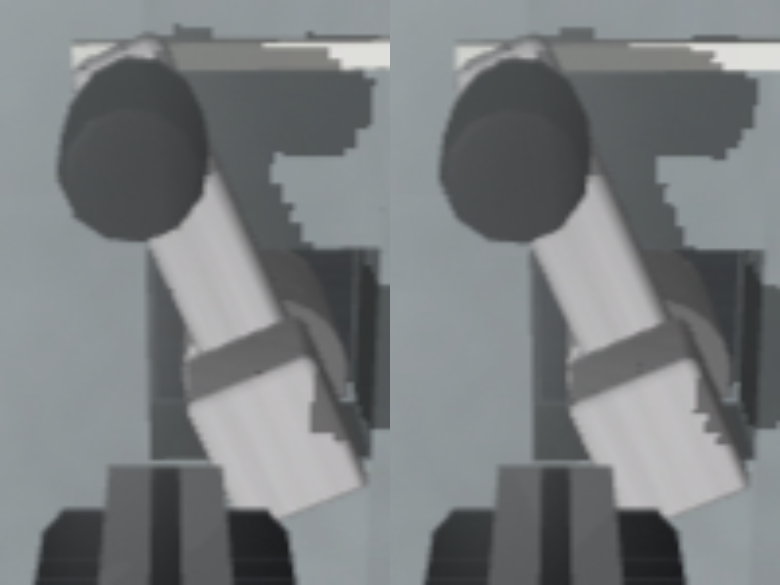

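```bash
python3 - <<'E'
from h import *
robot.job_done();st()
E
```

```text
the job is handed in; nothing more can be done
the job is handed in; nothing more can be done
```

I handed the job in at about 54 s of the 72 s allowed. As far as my checks show, every step was done, but one result about the winding didn't add up (see below).

- **Cover:** I pushed it to its fold stop. Afterwards the ridge measured about 104 mm from the shaft, which is where it should lie when the panels are folded. It still stood folded in the last pictures.
- **Crank:** I lifted it by its grip block, set it on the shaft and felt it reach the bottom. After winding I pressed on the block; its top was at 0.181 m, the height it should have when fully seated. In the last close view it was upright.
- **Drawer:** I wound it by the knob only until the crank was firmly blocked, at more than 10 N on the knob against about 2 N needed to turn it. The drawer front moved 67–68 mm, to 250 mm in front of the shaft. That is about 96 mm out if the front is flush with the reader's front when shut, so this figure rests on that assumption.
- **Other things:** in the last pictures the rack, mouse and look-alikes look to be where they were. I last had the jar in view before I picked up the crank, and I made no check by numbers on any of them.

**What disagreed:**
- **Extra turning:** I turned the crank 2.05 turns, which should give about 82 mm, but the drawer moved only 67–68 mm. The drawer seems to have met its stop about 0.3 turn before the crank was blocked.
- **Crank turned back:** after I let go, the crank turned back by about 27° on its own. The drawer did not go back with it, and about a second later the crank was still.

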